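# Reset the interlock box with its double-bit key

### The arm

A 6-joint arm with a two-finger parallel gripper is mounted at the origin on a cart in front of the work surface, level with it; the furniture and walls round the work are solid. World frame = base frame: x ahead of the robot, y to its left, z up, the work surface at z = 0. Lengths are in mm, angles in rad, forces in N, time in s.
With the tool pointing down it reaches from about 375 to 925 mm from the base axis. Payload 5.7 kg.
Tool frame: the origin (TCP) lies at the very end of the fingers, on their centre line; the grasp point (between the pads) lies behind it (arm.grasp_offset is the x of the grasp point in the tool frame, in mm); x points along the fingers, z is the direction in which the jaws open and shut, and the axes are right-handed (so a half turn about x gives the same grasp; the last joint's range is limited). The gripper opens to 88 mm and grips with 3 to 60 N. Pads are 20 mm wide; open, the fingers measure 115 mm over their backs; the gripper's body (75 mm by 178 mm) begins 61 mm behind the grasp point.
Start: joints at [-1.41, 0.359, 1.51, -0, 1.272, -0.115], TCP at [163.375, -577.296, 222.623] pointing down, gripper open.
Joint ranges: [-2.97, 2.97], [-1.01, 2.36], [0.21, 2.38], [-0.96, 4.11], [0.2, 2.71], [-2.98, 2.98]. Speed limits (rad/s): [2.39, 2.39, 3.14, 3.14, 3.14, 3.14].

### API

Orientations are given as a 3x3 rotation matrix whose columns are the frame's x, y, z axes.
In Python, from station import arm, vision gives the robot as it stands.
- The arm moves only by the shell command python3 -m pendant 'ROWS' [OPENING]. ROWS is text: rows parted by semicolons, each of 6 numbers parted by spaces: the shift along the tool's x, y, z as a fraction of full scale, then the turn, a rotation vector about the tool's x, y, z as a fraction of full scale. In form: x y z rx ry rz; .... A call has 1 to 5 rows; each row is the pose to reach, as a shift and turn from the pose measured when the call began, along the tool's axes at that moment; what a row does not reach only later rows make up. Full scale, the value 1, is 0.3 m for a shift and 90 degrees for a turn. A row lasts 1/8 s, in which the tool goes at most 62.5 mm and 10.7 degrees, less where a joint would pass 70% of its speed; a pose out of reach is approached as far as the arm can. A call with a number of a shift or a turn outside -1 to 1 is refused whole. A call with a gripper value outside its range is refused whole. OPENING is the closure, from 0 (fully open) to 1 (shut), set as the call begins (- or left out, the last holds). The fingers move at their own pace and stop on an object; the grip force is fixed at half the most. Time passes only in rows, so rows that repeat a pose let the fingers close. It gives the time, the measured TCP pose, the force and the opening at its end, in the units of the state.
- arm.get_obs(): the state, without advancing time (a new reading comes with each control period).
- vision.snapshot(name): name is "side" or "top"; returns (picture, depth): 420x560x3 uint8, red, green, blue; 420x560 float32, mm along the optical axis (not along the pixel's ray), 0 where there is no reading.
- vision.calibration(name): a dict with "vertical_fov" (degrees; the focal length in pixels is half the picture's height over the tangent of half this angle, whatever the lens; pixels are square), "cx", "cy" (the principal point, pixels), "k1" (the pictures are not rectified: a ray, as slopes to the right and down, at radius r is drawn at 1 + k1 r^2 times it, then the intrinsics apply), "extrinsics" (4x4, takes a point from world to camera coordinates). Camera axes: x right, y down, z forward; pixel columns grow to the right and rows downward; lengths in mm; the calibration is good to about 2 mm. A picture is of the moment at which its call begins. calibration takes no time and is no camera call.
- arm.close_job(): hands the job in, once; it reports no verdict.
The state is a dict: "clock": time; "qpos": joint angles; "joint_velocities": joint speeds; "tau": joint torques, N m; "position": TCP position; "ee_rot": TCP orientation; "force": force on the tool from outside, world axes, zero at the start; "ft_torque": the same for the moment, N m; "width": finger opening in mm.
Only numpy, scipy, OpenCV 4.12 (cv2) and the standard library are available. Lean on these libraries where they do the work, as an engineer would, in place of code of your own. Each camera call takes 0.05 s, during which the arm holds its last target.

### The job

Reset the interlock box: take its key from the stand, push it fully into the keyhole on the box (the keyhole plate sits a little off centre, so feel for the slot gently and never force the key), turn it clockwise, seen from above, to its stop and then all the way back home. Then draw it out and put it back upright in the stand, fully seated. Leave the beaker, the pipe tee and the stopwatch where they are.

Things in the scene. Friction and masses are not known exactly. Their poses are not given: they have to be found in the camera images.
- box: grey sheet-metal box, 130 x 110 x 75 mm (x, y, z), fixed, cable gland behind. Origin: centre of its underside, z up. On its lid a steel keyhole plate 46 x 46 x 5 mm (top face at z = 80 mm) with one slot along the box's x, 19.5 x 7.5 mm. The key enters bit along the slot, either way round, 24 mm, until its collar lies on the plate. It bears at most 25 N in all against the box and lock.
- cutout (a point): point at the height of the keyhole plate's top face, over the centre of the lid's cut-out; axes as the box. The plate is fitted off this centre: the slot's centre lies up to 5 mm away along the box's x and up to 5 mm along its y (fixed, but unknown and not measured; the slot's direction is true).
- rotor (a joint): turn of the brass rotor under the plate (3 to 21 mm below the lid, slot 19.5 x 7.5 mm for the key's bit), rad: 0 at home (slot along the box's x, firm stop), growing clockwise from above to 1.31, firm stop. Stays where left; friction 0.04 N m; the bit has 0.08 rad of play either way. While turned, the bit is trapped under the plate.
- stand: key stand: grey plastic block 70 x 56 mm and 34 mm high on a dark steel foot plate 90 x 76 x 5 mm, fixed. Origin: centre of its underside; z up. In its top is one slot along its x axis, 21 x 9 mm, 29 mm deep.
- stand_slot (a point): centre of the mouth of the stand's slot, in its top face, 34 mm above the bench; axes as the stand.
- key: double-bit key, 67 mm long, 60 g, upright in the stand. Origin: centre of the bit's underside; z up the shaft, x along the bit. Bit 18 x 6 x 12 mm (x, y, z), its lowest 3 mm tapering to 16 x 4; shaft 6 mm; collar 16 mm across at z = 24 to 28 mm, resting on the stand's top; grey plastic bow 34 (x) x 12 (y) mm at z = 33 to 67 mm, gripped across its 12 mm. A half turn about z changes nothing.
- beaker: glass beaker 75 x 81 x 95 mm, upright; bystander. Origin: centre of its underside.
- tee: dark grey plastic pipe tee 64 x 90 x 39 mm; bystander. Origin: centre of its underside.
- stopwatch: round black stopwatch 82 x 58 x 16 mm, lying; bystander. Origin: centre of its underside.

How it is judged (in metres and radians):
On the way, in this order (a step that is already met when the one before it is completed fails the run):
1. the key is fully in the keyhole of the box, upright (z of key in the frame of box below 0.059 m and horizontal distance between key and cutout below 0.008 m and angle between key's own z axis and vertical below 0.12 rad), for 0.1 s.
2. the key, still in, has turned the rotor clockwise to its stop (value of joint rotor above 1.2 rad and z of key in the frame of box below 0.062 m), for 0.1 s.
3. the key, still in, has turned the rotor back home (value of joint rotor below 0.12 rad and z of key in the frame of box below 0.068 m), for 0.1 s.
4. the key is drawn out of the box (z of key in the frame of box above 0.082 m), for 0.1 s.
At the end, for the whole second after the job is handed in: the key stands released and at rest in the stand's slot, within 5 mm of its centre, its tip at least 21 mm deep (24 is fully seated) and within 0.15 rad of upright; the lock's rotor is home (below 0.12 rad) (horizontal distance between key and stand_slot below 0.005 m and z of key in the frame of stand_slot below -0.021 m and angle between key's own z axis and vertical below 0.15 rad and linear speed of key below 0.02 m/s and value of joint rotor below 0.12 rad); the robot touches nothing.
It fails at once if the key is forced against the box or its lock (over 25 N) (contact force between key and box above 30 N).
It fails at once if the beaker is disturbed (moved 20 mm) (distance of beaker from where it was at the start of the episode above 0.02 m).
It fails at once if the pipe tee is disturbed (moved 20 mm) (distance of tee from where it was at the start of the episode above 0.02 m).
It fails at once if the stopwatch is disturbed (moved 20 mm) (distance of stopwatch from where it was at the start of the episode above 0.02 m).
It also fails if it takes over 72 s, if anything falls off the work surface, if the arm or the gripper's body presses on something with over 40 N, if the wrist force passes 120 N, or if a joint passes its speed limit or range.

## Working session

There is one attempt and no reset: what is moved stays moved. The work goes in short steps, Python scripts to look and compute and a shell command to move; the robot and the scene stay as the last step left them, time stands still between calls to the robot, and variables do not carry over. Pictures are saved under pics/ and viewed, and the job is handed in when it is done.

```bash
ls; mkdir -p pics; python3 - <<'E'
from station import arm, vision
import cv2,numpy as np
print(arm.get_obs(), arm.grasp_offset)
for n in("top","side"):
    p,d=vision.snapshot(n); cv2.imwrite(f"pics/{n}0.png",cv2.cvtColor(p,cv2.COLOR_RGB2BGR)); np.savez(f"pics/{n}0.npz",p=p,d=d)
    print(n,vision.calibration(n))
E
```

```text
pics
{'clock': 0.0, 'qpos': array([-1.41007097e+00,  3.59470630e-01,  1.51145689e+00,  2.58563482e-05,
        1.27246275e+00, -1.15108815e-01]), 'joint_velocities': array([-0.0008772 , -0.00139847, -0.00021869, -0.00058161, -0.00101085,
        0.00028487]), 'tau': array([ 9.24438355e-04, -5.15364897e+01, -2.70718485e+01,  6.77037332e-02,
        3.50027683e-02, -1.64579992e-04]), 'position': array([ 163.29481909, -576.63131078,  221.8207364 ]), 'ee_rot': array([[-2.63284578e-04,  9.62200452e-01,  2.72342101e-01],
       [ 1.77840322e-03,  2.72342131e-01, -9.62198837e-01],
       [-9.99998384e-01,  2.31001956e-04, -1.78288387e-03]]), 'force': array([-0.5990792 ,  0.50193879, -0.42566434]), 'ft_torque': array([-0.01920482,  0.00378679, -0.04842167]), 'width': 87.27572769312229} -18.700000000000003
top {'vertical_fov': 47.9703169659945, 'cx': 284.30313588338845, 'cy': 212.4762587517511, 'k1': -0.04935228374238052, 'extrinsics': array([[-2.43380553e-02, -9.99700151e-01, -2.69587388e-03,
        -6.26322075e+00],
       [-9.92764273e-01,  2.44862113e-02, -1.17556467e-01,
         5.67178085e+02],
       [ 1.17587230e-01, -1.84728521e-04, -9.93062540e-01,
         1.28586030e+03],
       [ 0.00000000e+00,  0.00000000e+00,  0.00000000e+00,
         1.00000000e+00]])}
side {'vertical_fov': 56.06736449801203, 'cx': 277.3568774314817, 'cy': 207.6489318507907, 'k1': -0.0652354015833085, 'extrinsics': array([[ 6.54719789e-01,  7.55782826e-01,  1.15895137e-02,
        -3.65868500e+02],
       [ 3.79018577e-01, -3.14993389e-01, -8.70128774e-01,
        -1.29628230e+02],
       [-6.53977764e-01,  5.74083169e-01, -4.92688136e-01,
         1.51402054e+03],
       [ 0.00000000e+00,  0.00000000e+00,  0.00000000e+00,
         1.00000000e+00]])}
```

View pics/top0.png

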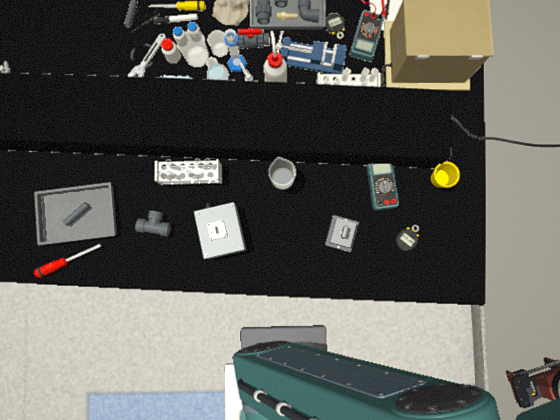

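View pics/side0.png

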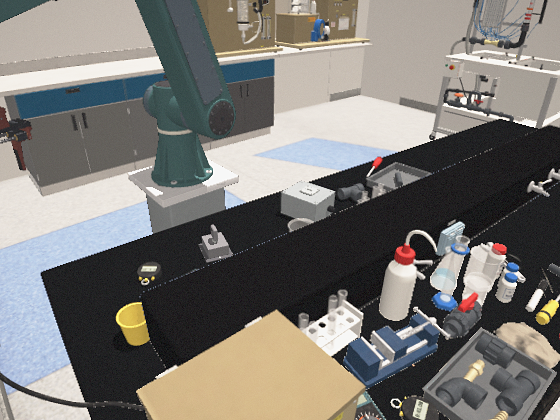

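The top view shows the box at about (219,230), the stand with the key at about (343,233), the beaker at (283,173), the tee at (152,224) and the stopwatch at (407,238). Next I'll zoom in and measure.

```bash
cat > h.py <<'E'
import numpy as np, cv2
from station import arm, vision
def K(n):
    c=vision.calibration(n); f=210/np.tan(np.radians(c["vertical_fov"]/2))
    return np.array([[f,0,c["cx"]],[0,f,c["cy"]],[0,0,1]]),np.array([c["k1"],0,0,0,0.]),c["extrinsics"]
def ray(n,uv):
    k,D,E=K(n); s=cv2.undistortPoints(np.array(uv,float).reshape(-1,1,2),k,D)[:,0]
    d=np.c_[s,np.ones(len(s))]@E[:3,:3]; o=-E[:3,:3].T@E[:3,3]
    return o,d
def plane(n,uv,z):
    o,d=ray(n,uv); return o+d*((z-o[2])/d[:,2])[:,None]
def proj(n,P):
    k,D,E=K(n); return cv2.projectPoints(np.array(P,float).reshape(-1,1,3),cv2.Rodrigues(E[:3,:3])[0],E[:3,3],k,D)[0][:,0]
def pts(n,d):
    v,u=np.nonzero(d>0); k,D,E=K(n)
    s=cv2.undistortPoints(np.c_[u,v].astype(float).reshape(-1,1,2),k,D)[:,0]
    c=np.c_[s,np.ones(len(s))]*d[v,u][:,None]
    W=np.zeros(d.shape+(3,)); W[v,u]=(c-E[:3,3])@E[:3,:3]; return W
E
python3 - <<'E'
import numpy as np,cv2
from h import *
t=np.load("pics/top0.npz");s=np.load("pics/side0.npz")
def crop(p,u,v,r,n,f):
    c=p[v-r*3//4:v+r*3//4,u-r:u+r]; cv2.imwrite(n,cv2.cvtColor(cv2.resize(c,None,fx=f,fy=f,interpolation=cv2.INTER_CUBIC),cv2.COLOR_RGB2BGR))
a=[]
for p,u,v in((t['p'],220,230),(t['p'],343,233),(s['p'],307,200),(s['p'],215,243)):
    a.append(cv2.resize(p[v-30:v+30,u-40:u+40],(400,300),interpolation=cv2.INTER_CUBIC))
cv2.imwrite("pics/z0.png",cv2.cvtColor(np.vstack([np.hstack(a[:2]),np.hstack(a[2:])]),cv2.COLOR_RGB2BGR))
W=pts("top",t['d'])
for (u,v) in((219,230),(232,245),(343,233),(347,231),(333,243),(360,260)): print(u,v,W[v,u].round(1))
W=pts("side",s['d'])
for (u,v) in((307,200),(215,232),(210,243)): print(u,v,W[v,u].round(1))
E
```

```text
219 230 [518.1 156.3  81.4]
232 245 [477.4 122.5  75.4]
343 233 [ 502.4 -176.9   75.1]
347 231 [ 507.3 -187.6   77.2]
333 243 [ 479.1 -154.9   16.7]
360 260 [ 429.9 -232.7   -7.5]
307 200 [556.7 118.   77.1]
215 232 [ 523.6 -186.2   73.3]
210 243 [ 508.3 -195.2   34.4]
```

View pics/z0.png

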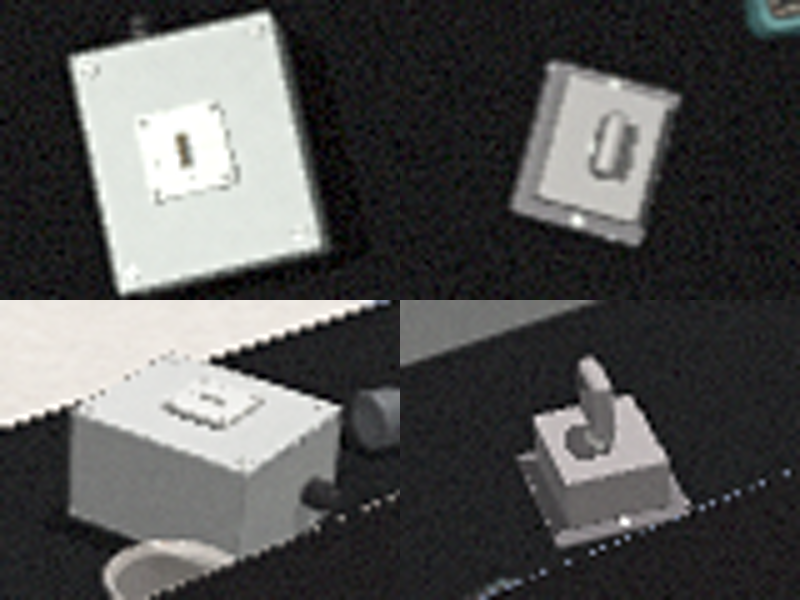

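The crops show the box lid, the brass slot at about (217,230) in the top view, and the key upright in the stand. Measuring these by masks and rectangles.

```bash
cat > m.py <<'E'
from h import *
t=np.load("pics/top0.npz"); p=t['p'].astype(int); g=p.mean(2); W=pts("top",t['d'])
F=8
def rect(mask_roi,u0,v0,z,name):
    # upsampled grayscale threshold contour
    c=max(cv2.findContours(mask_roi.astype(np.uint8),cv2.RETR_EXTERNAL,cv2.CHAIN_APPROX_NONE)[0],key=cv2.contourArea)[:,0].astype(float)
    uv=(c+.5)/F-.5+[u0,v0]
    P=plane("top",uv,z)[:,:2].astype(np.float32)
    (cx,cy),(w,h),a=cv2.minAreaRect(P); print(name,"c",round(cx,1),round(cy,1),"size",round(w,1),round(h,1),"ang",round(a,2)); return uv
def up(u0,v0,u1,v1): return cv2.resize(g[v0:v1,u0:u1].astype(np.float32),None,fx=F,fy=F,interpolation=cv2.INTER_CUBIC)
G=up(185,195,255,265); rect(G>110,185,195,75,"lid")
G=up(320,207,365,258); rect(G>65,320,207,5,"foot+"); 
cv2.imwrite("pics/m_st.png",np.clip(cv2.resize(G,None,fx=1.5,fy=1.5),0,255))
G=up(205,217,233,243); cv2.imwrite("pics/m_pl.png",np.clip(cv2.resize(G,None,fx=2,fy=2),0,255))
R=p[217:243,205:233]; 
print(g[222:238,211:223].astype(int))
E
python3 m.py
```

```text
lid c 518.9 158.1 size 134.9 114.3 ang 11.74
foot+ c 507.2 -181.0 size 80.0 92.8 ang 73.03
[[244 242 241 255 255 255 255 255 254 255 252 228]
 [255 255 255 255 255 255 254 254 254 255 254 254]
 [255 255 254 254 254 255 255 254 254 253 254 254]
 [255 255 255 255 255 254 255 255 254 253 254 254]
 [255 255 255 255 229 207 235 255 253 254 253 254]
 [254 254 254 253 147 105 179 255 255 254 253 253]
 [254 254 255 255 160  97 173 255 255 253 252 252]
 [254 254 254 254 197 104 138 222 253 251 252 252]
 [254 254 254 253 206  99 136 219 255 255 254 254]
 [250 253 254 255 255 134 116 197 255 255 254 254]
 [220 254 255 255 255 133 111 179 255 254 253 253]
 [238 254 255 254 253 189 201 222 255 254 254 254]
 [254 254 254 254 255 255 255 254 255 254 253 253]
 [254 255 255 254 254 254 251 222 251 253 254 254]
 [254 254 254 254 253 253 254 253 254 254 253 253]
 [238 254 255 254 254 255 254 254 254 252 229 206]][ WARN:0@0.498] global loadsave.cpp:1063 imwrite_ Unsupported depth image for selected encoder is fallbacked to CV_8U.
```

```bash
python3 -c "
import cv2,numpy as np
a=cv2.imread('pics/m_st.png');b=cv2.imread('pics/m_pl.png');print(a.shape,b.shape)
h=max(a.shape[0],b.shape[0]);c=[np.pad(x,((0,h-x.shape[0]),(0,0),(0,0))) for x in(a,b)]
i=np.hstack(c);cv2.imwrite('pics/m2.png',cv2.resize(i,None,fx=.75,fy=.75))"
```

```text
(612, 540, 3) (416, 448, 3)
```

View pics/m2.png

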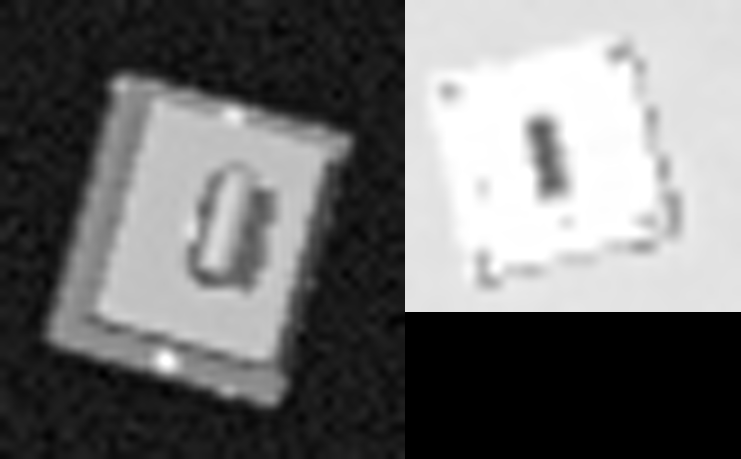

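```bash
cat > m2.py <<'E'
from h import *
t=np.load("pics/top0.npz"); p=t['p'].astype(int); g=p.mean(2); W=pts("top",t['d'])
w=np.clip(250-g[225:235,213:220],0,None); v,u=np.mgrid[225:235,213:220]
c=np.array([(w*u).sum(),(w*v).sum()])/w.sum(); print("slot px",c,"world",plane("top",[c],80).round(1))
# plate depth
m=(W[...,2]>45)&(abs(W[...,0]-507)<40)&(abs(W[...,1]+183)<40)
v,u=np.nonzero(m);print("bow px n",len(u),u.mean(),v.mean()); P=W[m]; print(P.mean(0).round(1), np.percentile(P[:,2],[5,50,95]).round(1))
r=cv2.minAreaRect(plane("top",np.c_[u,v],67)[:,:2].astype(np.float32));print("bow rect@67",r)
o,_=ray("top",[[280,210]]);print("cam",o.round(0))
s=np.load("pics/side0.npz");Ws=pts("side",s['d'])
m=(Ws[...,2]>42)&(abs(Ws[...,0]-507)<40)&(abs(Ws[...,1]+183)<40);print("side bow",m.sum(),Ws[m].mean(0).round(1),Ws[m].max(0).round(1),Ws[m].min(0).round(1))
np.set_printoptions(linewidth=200)
print(g[222:242,338:356].astype(int)); print(W[222:242,338:356,2].astype(int))
E
python3 m2.py
```

```text
slot px [216.38057743 229.59286707] world [[519.5 163.5  80. ]]
bow px n 69 344.39130434782606 231.44927536231884
[ 506.6 -181.1   72.8] [53.9 75.7 80.7]
bow rect@67 ((507.0369873046875, -181.78622436523438), (14.445409774780273, 36.37385559082031), 73.76409912109375)
cam [ 412.  -20. 1344.]
side bow 92 [ 513.9 -183.9   67.2] [ 525.2 -172.9   79.8] [ 492.  -190.1   43.5]
[[193 192 192 191 189 190 193 191 191 194 190 193 194 190 174 156 153 146]
 [192 195 192 195 191 191 190 190 192 190 191 190 193 194 193 191 190 176]
 [194 193 193 192 192 193 192 189 188 191 193 190 193 193 191 193 193 188]
 [194 194 191 193 193 193 179 164 157 171 189 192 189 190 191 191 193 176]
 [193 191 193 193 188 154 134 182 185 166 167 190 193 191 190 192 189 159]
 [193 192 190 197 180 122 147 203 192 163 161 190 190 190 190 192 184 133]
 [192 193 193 192 166 126 181 212 187 146 101 111 148 191 193 195 180 105]
 [193 189 196 186 126 123 194 210 181 138  91 100 145 194 195 193 177  91]
 [192 193 196 189 100 129 200 202 170 130  99 100 143 192 195 189 157  80]
 [191 192 202 204 130 157 212 197 158 113 100 107 1
[... 1215 characters left out ...]
31 34 31 33  2]
 [37 33 38 33 46 70 78 78 78 76 36 30 37 37 34 35 30  5]
 [31 33 32 36 54 69 77 74 78 77 35 31 36 29 34 34  5  4]
 [31 30 34 42 62 75 75 82 79 77 32 33 36 31 36 36  2  4]
 [34 34 36 34 67 75 75 81 84 34 30 27 34 35 35 37 -2  5]
 [34 32 35 49 75 75 73 80 71 37 38 35 36 35 33 35  0  4]
 [32 34 31 57 72 76 78 80 73 37 32 35 32 35 34  4 11  2]
 [34 32 36 57 74 77 78 76 36 34 33 36 34 31 35  7  3  1]
 [31 33 32 53 65 74 76 76 31 34 34 38 32 30 38  2  3 -3]
 [30 27 31 31 35 47 34 32 34 31  0 29 36 29 30  6  8  2]
 [35 37 33 33 31 35 30 31 34 35 28 34 35 35  3  9  0  0]
 [37 35 30 34 33 35 33 32 31 31 37 27 34 31  5  0  0  4]
 [33 32 36 32 34 34 36 39 34 34 34 34 33 34  5  8  0  0]]
```

```bash
cat >> m2.py <<'E'
m=(W[...,2]>67)&(abs(W[...,0]-507)<40)&(abs(W[...,1]+183)<40)
v,u=np.nonzero(m);print("bowtop",len(u)); print(plane("top",[[u.mean(),v.mean()]],77).round(1))
r=cv2.minAreaRect(plane("top",np.c_[u,v],77)[:,:2].astype(np.float32));print(r)
mb=(abs(W[...,2]-34)<9)&(abs(W[...,0]-507)<50)&(abs(W[...,1]+181)<50)
mb|=(W[...,2]>50)&(abs(W[...,0]-507)<40)&(abs(W[...,1]+183)<40)
v,u=np.nonzero(mb);print("block top",cv2.minAreaRect(plane("top",np.c_[u,v],34)[:,:2].astype(np.float32)))
# projected model outlines check
def corners(c,a,lx,ly,z):
    a=np.radians(a);R=np.array([[np.cos(a),-np.sin(a)],[np.sin(a),np.cos(a)]])
    q=np.array([[1,1],[1,-1],[-1,-1],[-1,1]])*[lx/2,ly/2]@R.T+c
    return np.c_[q,np.full(4,z)]
im=cv2.resize(t['p'][...,::-1],None,fx=6,fy=6,interpolation=cv2.INTER_CUBIC)
S=np.array([507,-181.]); 
for c,a,lx,ly,z in((S,-17,90,76,5),(S,-17,70,56,34),(S,-17,34,12,77),([519,158],11.7,130,110,75),([519.5,163.5],11.7,46,46,80),([519.5,163.5],11.7,19.5,7.5,80)):
    cv2.polylines(im,[np.round((proj("top",corners(c,a,lx,ly,z))+.5)*6).astype(int)],True,(0,0,255),1)
cv2.imwrite("pics/ov.png",np.hstack([im[190*6:268*6,188*6:252*6],im[200*6:278*6,315*6:380*6]]))
E
python3 m2.py|tail -7
```

```text
[35 37 33 33 31 35 30 31 34 35 28 34 35 35  3  9  0  0]
 [37 35 30 34 33 35 33 32 31 31 37 27 34 31  5  0  0  4]
 [33 32 36 32 34 34 36 39 34 34 34 34 33 34  5  8  0  0]]
bowtop 58
[[ 507.2 -181.8   77. ]]
((507.27032470703125, -181.81956481933594), (12.38132381439209, 33.47953414916992), 73.76417541503906)
block top ((506.96612548828125, -181.77081298828125), (57.0883903503418, 71.04049682617188), 72.7935791015625)
```

View pics/ov.png

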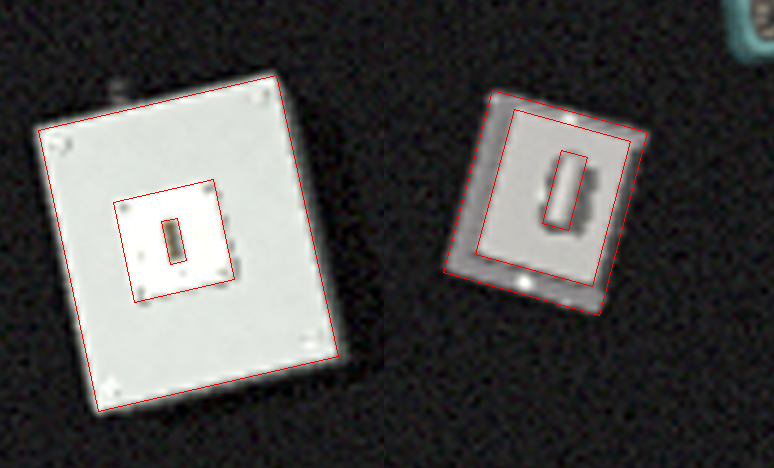

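The projected outlines agree with the image: stand slot and key at about (507.1, -181.8) at −17°, keyhole slot at about (519.5, 163.4) at 11.7°. I'll use the jaw yaw of +73°, which keeps joint 6 in range for the whole key turn.

```bash
cat > go.py <<'E'
import sys,numpy as np
from scipy.spatial.transform import Rotation as R
from station import arm
# usage go.py x y z yawdeg : print fractions needed
x,y,z,yaw=map(float,sys.argv[1:5]); o=arm.get_obs(); Rc=o["ee_rot"]; a=np.radians(yaw)
zx=np.array([np.cos(a),np.sin(a),0]); X=np.array([0,0,-1.]); T=np.c_[X,np.cross(zx,X),zx]
d=Rc.T@(np.array([x,y,z])-o["position"])/300; rv=R.from_matrix(Rc.T@T).as_rotvec()/(np.pi/2)
print("t",round(o["clock"],2),"pos",o["position"].round(1),"yaw",np.degrees(np.arctan2(Rc[1,2],Rc[0,2])).round(2),"F",o["force"].round(1),"w",round(o["width"],1),"q6",o["qpos"][5].round(2))
print("FULL",d.round(4),rv.round(4))
E
python3 go.py 507.1 -181.8 130 73
```

```text
t 0.1 pos [ 163.3 -576.7  221.9] yaw -74.2 F [-0.4 -0.7  0.3] w 88.1 q6 -0.12
FULL [ 0.3082  1.4612 -0.954 ] [-1.6355e+00 -3.0000e-04 -1.4000e-03]
```

```bash
python3 -m pendant '0.02 0.15 -0.1 -0.11 0 0; 0.04 0.3 -0.2 -0.22 0 0; 0.06 0.45 -0.3 -0.33 0 0; 0.08 0.6 -0.4 -0.44 0 0; 0.1 0.75 -0.5 -0.55 0 0' 0; python3 go.py 507.1 -181.8 130 73
```

```text
clock: 0.72
position: [339.7, -369.5, 191.8]
ee_rot: [[-0.0, 0.413, 0.911], [0.002, 0.911, -0.413], [-1.0, 0.002, -0.001]]
force: [0.4, -0.6, -0.1]
width: 87.8
t 0.72 pos [ 339.7 -369.5  191.8] yaw -24.39 F [ 0.4 -0.6 -0.1] w 87.8 q6 -0.54
FULL [0.2071 0.8    0.25  ] [-1.0822e+00  3.0000e-04 -1.3000e-03]
```

```bash
python3 -m pendant '0.03 0.16 0.05 -0.11 0 0; 0.06 0.32 0.1 -0.22 0 0; 0.1 0.48 0.15 -0.33 0 0; 0.14 0.64 0.2 -0.44 0 0; 0.18 0.79 0.25 -0.55 0 0' 0; python3 go.py 507.1 -181.8 130 73
```

```text
clock: 1.35
position: [506.7, -183.0, 137.5]
ee_rot: [[-0.001, -0.43, 0.903], [0.002, 0.903, 0.43], [-1.0, 0.002, 0.0]]
force: [0.8, -0.8, -0.3]
width: 87.6
t 1.35 pos [ 506.7 -183.   137.5] yaw 25.45 F [ 0.8 -0.8 -0.3] w 87.6 q6 -0.92
FULL [0.0251 0.0028 0.003 ] [-0.5283  0.0007 -0.0012]
```

```bash
python3 -m pendant '0.005 0.0028 0.003 -0.11 0 0; 0.01 0.0028 0.003 -0.22 0 0; 0.015 0.0028 0.003 -0.33 0 0; 0.02 0.0028 0.003 -0.44 0 0; 0.025 0.0028 0.003 -0.528 0 0' 0; python3 -m pendant '0 0 0 0 0 0' 0;python3 go.py 507.1 -181.8 45 73
python3 - <<'E'
from h import *
p,d=vision.snapshot("top"); cv2.imwrite("pics/t1.png",cv2.resize(p[190:275,290:405,::-1],None,fx=6,fy=6,interpolation=cv2.INTER_CUBIC))
E
```

```text
clock: 1.98
position: [506.8, -181.6, 129.6]
ee_rot: [[-0.001, -0.958, 0.288], [0.002, 0.288, 0.958], [-1.0, 0.002, 0.002]]
force: [0.8, 0.3, -0.9]
width: 87.9
clock: 2.1
position: [506.5, -181.4, 129.3]
ee_rot: [[-0.002, -0.957, 0.289], [0.003, 0.289, 0.957], [-1.0, 0.003, 0.002]]
force: [0.3, -0.7, -0.9]
width: 87.7
t 2.1 pos [ 506.5 -181.4  129.3] yaw 73.2 F [ 0.3 -0.7 -0.9] w 87.7 q6 -1.75
FULL [ 0.2809 -0.0032 -0.0012] [ 0.0023  0.0013 -0.0018]
```

View pics/t1.png

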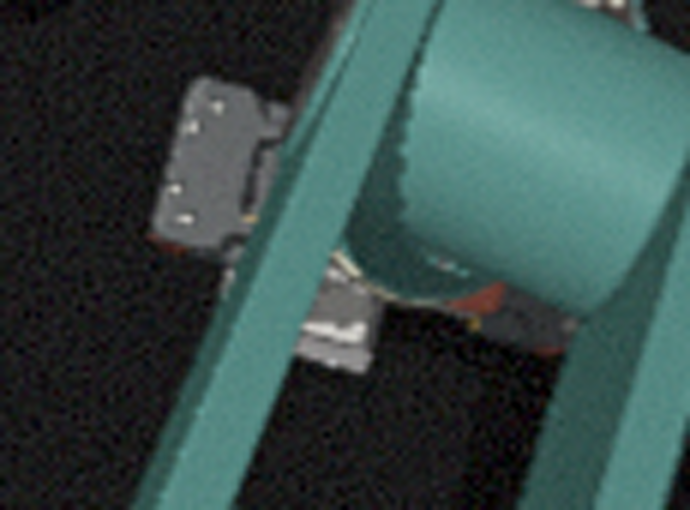

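```bash
python3 -m pendant '0.07 -0.003 -0.001 0.002 0 0; 0.14 -0.003 -0.001 0.002 0 0; 0.2 -0.003 -0.001 0.002 0 0; 0.2 -0.003 -0.001 0.002 0 0' 0;python3 go.py 507.1 -181.8 45 73
python3 - <<'E'
from h import *
p,d=vision.snapshot("side"); cv2.imwrite("pics/s1.png",cv2.resize(p[180:280,150:280,::-1],None,fx=6,fy=6,interpolation=cv2.INTER_CUBIC))
E
```

```text
clock: 2.65
position: [506.0, -181.2, 68.2]
ee_rot: [[-0.005, -0.955, 0.295], [0.004, 0.295, 0.955], [-1.0, 0.006, 0.003]]
force: [-0.5, 0.3, -1.0]
width: 87.6
t 2.65 pos [ 506.  -181.2   68.2] yaw 72.82 F [-0.5  0.3 -1. ] w 87.6 q6 -1.75
FULL [ 0.0773 -0.0045 -0.0009] [-0.002   0.0017 -0.0038]
```

View pics/s1.png

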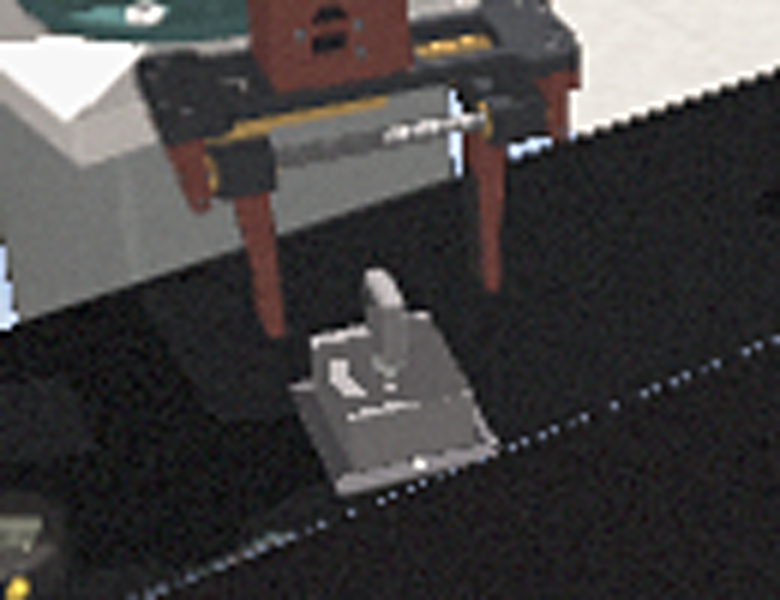

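Fingers straddle the bow: their tips are at about (196,235) and (232,228) full-frame, with the bow between them. Checking how the arm's own frame agrees with the camera.

```bash
python3 - <<'E'
from h import *
print(proj("side",[[506,-181.2,68.2],[507.1,-181.8,77],[506+.292*44,-181.2+.956*44,68.2],[506-.292*44,-181.2-.956*44,68.2]]).round(1))
print((proj("side",[[507.1,-181.8,77],[519.5,163.5,80]])).round(1))
E
```

```text
[[213.1 230.2]
 [212.9 227.6]
 [228.9 226.8]
 [196.8 233.7]]
[[212.9 227.6]
 [309.  190.4]]
```

```bash
python3 -m pendant '0.03 -0.0045 -0.001 -0.002 0.002 -0.004; 0.06 -0.0045 -0.001 -0.002 0.002 -0.004; 0.077 -0.0045 -0.001 -0.002 0.002 -0.004; 0.077 -0.0045 -0.001 -0.002 0.002 -0.004' 0;python3 go.py 507.1 -181.8 45 73
python3 - <<'E'
from h import *
p,d=vision.snapshot("side"); cv2.imwrite("pics/s2.png",cv2.resize(p[180:280,150:280,::-1],None,fx=6,fy=6,interpolation=cv2.INTER_CUBIC))
E
```

```text
clock: 3.2
position: [507.5, -182.0, 45.5]
ee_rot: [[0.001, -0.956, 0.292], [-0.001, 0.292, 0.956], [-1.0, -0.001, -0.001]]
force: [0.0, 0.9, 0.5]
width: 88.1
t 3.2 pos [ 507.5 -182.    45.5] yaw 73.02 F [0.  0.9 0.5] w 88.1 q6 -1.75
FULL [0.0015 0.0014 0.0003] [ 0.0003 -0.0004  0.0007]
```

View pics/s2.png

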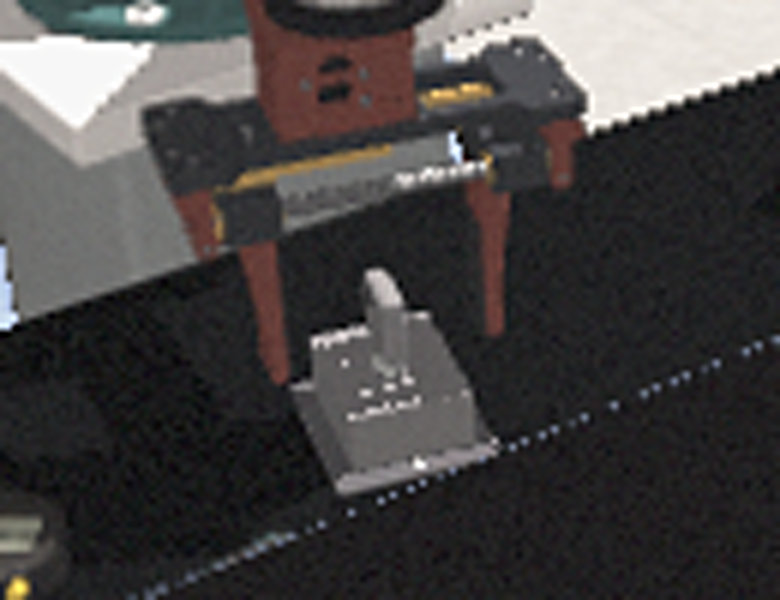

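```bash
python3 -m pendant '0 0 0 0 0 0;0 0 0 0 0 0;0 0 0 0 0 0;0 0 0 0 0 0;0 0 0 0 0 0' 1;python3 go.py 507.1 -181.8 45 73
```

```text
clock: 3.88
position: [507.7, -182.1, 45.8]
ee_rot: [[0.001, -0.956, 0.292], [-0.001, 0.292, 0.956], [-1.0, -0.002, -0.001]]
force: [-0.5, 1.0, 0.4]
width: 41.3
t 3.88 pos [ 507.7 -182.1   45.8] yaw 73.03 F [-0.5  1.   0.4] w 41.3 q6 -1.75
FULL [0.0026 0.0024 0.0005] [ 0.0003 -0.0005  0.0011]
```

```bash
python3 -m pendant '0 0 0 0 0 0;0 0 0 0 0 0;0 0 0 0 0 0;0 0 0 0 0 0;0 0 0 0 0 0' 1;python3 go.py 507.1 -181.8 45 73;python3 -m pendant '0 0 0 0 0 0;0 0 0 0 0 0' 1;python3 go.py 507.1 -181.8 45 73
```

```text
clock: 4.5
position: [507.8, -181.5, 45.7]
ee_rot: [[0.001, -0.956, 0.292], [-0.0, 0.292, 0.956], [-1.0, -0.001, 0.0]]
force: [2.2, 5.5, 0.5]
width: 11.6
t 4.5 pos [ 507.8 -181.5   45.7] yaw 73.0 F [2.2 5.5 0.5] w 11.6 q6 -1.75
FULL [ 0.0023  0.0021 -0.0016] [0.     0.0001 0.001 ]
clock: 4.75
position: [507.9, -181.5, 45.7]
ee_rot: [[0.002, -0.956, 0.292], [-0.0, 0.292, 0.956], [-1.0, -0.002, 0.0]]
force: [1.3, 2.4, -0.0]
width: 12.0
t 4.75 pos [ 507.9 -181.5   45.7] yaw 73.01 F [ 1.3  2.4 -0. ] w 12.0 q6 -1.75
FULL [ 0.0024  0.0022 -0.0017] [0.0001 0.0001 0.001 ]
```

```bash
python3 -m pendant '-0.03 0 0 0 0 0;-0.1 0 0 0 0 0;-0.2 0 0 0 0 0;-0.3 0 0 0 0 0;-0.36 0 0 0 0 0' 1;python3 -m pendant '0 0 0 0 0 0;0 0 0 0 0 0' 1;python3 go.py 519.5 163.5 150 101.7
python3 - <<'E'
from h import *
p,d=vision.snapshot("side"); np.savez("pics/s3.npz",p=p,d=d); cv2.imwrite("pics/s3.png",cv2.resize(p[150:250,150:280,::-1],None,fx=6,fy=6,interpolation=cv2.INTER_CUBIC))
E
```

```text
clock: 5.38
position: [508.1, -182.6, 156.0]
ee_rot: [[0.003, -0.956, 0.292], [-0.003, 0.292, 0.956], [-1.0, -0.004, -0.002]]
force: [-0.2, -0.3, -0.6]
width: 12.1
clock: 5.62
position: [507.7, -182.9, 155.8]
ee_rot: [[0.003, -0.956, 0.292], [-0.003, 0.292, 0.956], [-1.0, -0.004, -0.002]]
force: [0.5, 0.7, -0.3]
width: 12.2
t 5.62 pos [ 507.7 -182.9  155.8] yaw 73.01 F [ 0.5  0.7 -0.3] w 12.2 q6 -1.75
FULL [0.0159 0.2998 1.1157] [-0.3187 -0.002   0.002 ]
```

View pics/s3.png

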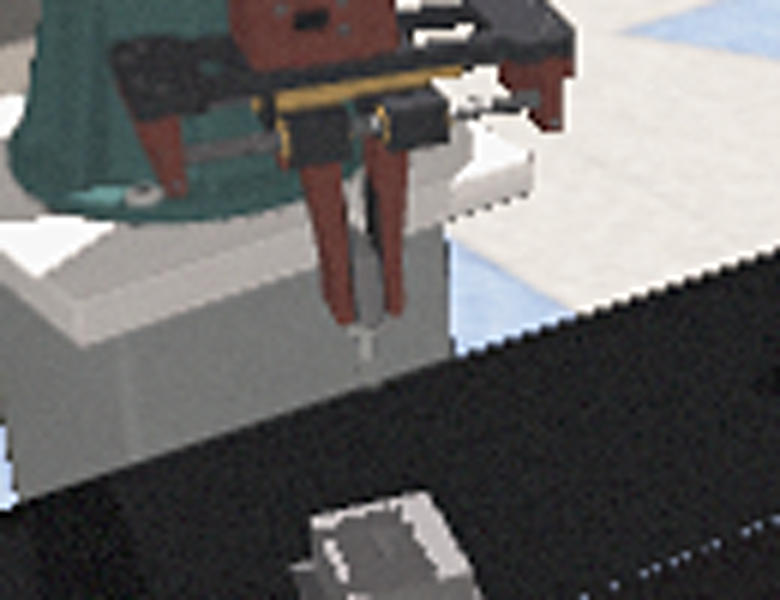

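```bash
python3 -m pendant '0.003 0.03 0.12 -0.05 0 0;0.006 0.08 0.28 -0.11 0 0;0.01 0.12 0.45 -0.16 0 0;0.012 0.17 0.62 -0.21 0 0; 0.015 0.2 0.75 -0.25 0 0' 1;python3 go.py 520.1 163.7 150 101.7
```

```text
clock: 6.3
position: [514.6, 52.0, 149.2]
ee_rot: [[-0.0, -0.995, -0.099], [-0.003, -0.099, 0.995], [-1.0, 0.0, -0.002]]
force: [-0.0, 0.3, -0.1]
width: 11.3
t 6.3 pos [514.6  52.  149.2] yaw 95.69 F [-0.   0.3 -0.1] w 11.3 q6 -1.7
FULL [-0.0037 -0.055   0.3687] [-0.0668 -0.0016 -0.0003]
```

```bash
python3 -m pendant '0 -0.02 0.15 -0.03 0 0;-0.002 -0.04 0.28 -0.06 0 0;-0.003 -0.055 0.36 -0.067 -0.0016 0;-0.003 -0.055 0.3687 -0.067 -0.0016 0;-0.003 -0.055 0.3687 -0.067 -0.0016 0' 1;python3 go.py 520.1 163.7 125 101.7
```

```text
clock: 6.92
position: [519.5, 163.1, 149.1]
ee_rot: [[-0.002, -0.979, -0.203], [-0.001, -0.203, 0.979], [-1.0, 0.002, -0.0]]
force: [-0.3, 0.3, -0.8]
width: 11.8
t 6.92 pos [519.5 163.1 149.1] yaw 101.73 F [-0.3  0.3 -0.8] w 11.8 q6 -1.6
FULL [ 0.0802 -0.0027  0.0016] [ 0.0004 -0.0003 -0.0014]
```

```bash
python3 -m pendant '0.04 -0.0027 0.0016 0 0 -0.001;0.08 -0.0027 0.0016 0 0 -0.001;0.08 -0.0027 0.0016 0 0 -0.001' 1;python3 go.py 520.1 163.7 115.7 101.7
python3 - <<'E'
from h import *
a=[]
for n,(u,v) in(("side",(309,190)),("top",(217,230))):
    p,d=vision.snapshot(n); np.savez(f"pics/{n}4.npz",p=p,d=d); a.append(cv2.resize(p[v-40:v+40,u-35:u+35,::-1],None,fx=5.7,fy=5.7,interpolation=cv2.INTER_CUBIC))
cv2.imwrite("pics/b4.png",np.hstack(a))
E
```

```text
clock: 7.3
position: [518.8, 162.9, 123.4]
ee_rot: [[-0.004, -0.979, -0.202], [-0.001, -0.202, 0.979], [-1.0, 0.004, -0.0]]
force: [0.2, -0.2, 0.1]
width: 12.2
t 7.3 pos [518.8 162.9 123.4] yaw 101.68 F [ 0.2 -0.2  0.1] w 12.2 q6 -1.6
FULL [ 0.0258 -0.0048  0.0018] [-0.0002 -0.0003 -0.0025]
```

View pics/b4.png

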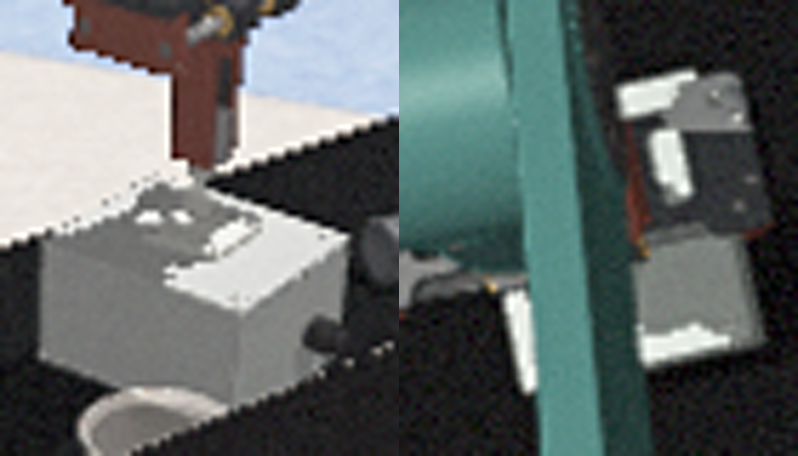

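```bash
python3 -m pendant '0.003 -0.005 0.002 0 0 -0.0025;0.006 -0.005 0.002 0 0 -0.0025;0.006 -0.005 0.002 0 0 -0.0025' 1;python3 go.py 520.1 163.7 115.7 101.7;python3 -m pendant '0 0 0 0 0 0' 1;python3 go.py 520.1 163.7 115.7 101.7
```

```text
clock: 7.78
position: [521.3, 164.3, 123.0]
ee_rot: [[0.003, -0.979, -0.203], [0.0, -0.203, 0.979], [-1.0, -0.003, -0.0]]
force: [0.2, 0.0, -1.1]
width: 11.7
t 7.78 pos [521.3 164.3 123. ] yaw 101.71 F [ 0.2  0.  -1.1] w 11.7 q6 -1.6
FULL [ 0.0242  0.0043 -0.0011] [ 0.0001 -0.0003  0.0017]
clock: 7.9
position: [521.3, 164.4, 123.1]
ee_rot: [[0.003, -0.979, -0.203], [0.0, -0.203, 0.979], [-1.0, -0.003, -0.0]]
force: [-0.8, 0.0, -1.0]
width: 11.5
t 7.9 pos [521.3 164.4 123.1] yaw 101.71 F [-0.8  0.  -1. ] w 11.5 q6 -1.6
FULL [ 0.0246  0.0045 -0.0013] [ 0.0002 -0.0003  0.0018]
```

```bash
python3 -m pendant '0.005 0.004 -0.001 0 0 0;0.01 0.004 -0.001 0 0 0;0.01 0.004 -0.001 0 0 0' 1;python3 go.py 520.1 163.7 115.7 101.7;python3 -m pendant '0.003 0 0 0 0 0;0.003 0 0 0 0 0' 1;python3 go.py 520.1 163.7 115.7 101.7
```

```text
clock: 8.28
position: [520.1, 163.8, 119.9]
ee_rot: [[0.003, -0.979, -0.203], [0.0, -0.203, 0.979], [-1.0, -0.003, -0.0]]
force: [0.2, 0.1, -1.0]
width: 12.1
t 8.28 pos [520.1 163.8 119.9] yaw 101.71 F [ 0.2  0.1 -1. ] w 12.1 q6 -1.6
FULL [ 0.014   0.     -0.0002] [ 0.0001 -0.0003  0.0016]
clock: 8.52
position: [520.0, 163.8, 118.9]
ee_rot: [[0.002, -0.979, -0.203], [0.0, -0.203, 0.979], [-1.0, -0.002, -0.0]]
force: [0.2, 0.6, -0.4]
width: 11.9
t 8.53 pos [520.  163.8 118.9] yaw 101.71 F [ 0.2  0.6 -0.4] w 11.9 q6 -1.6
FULL [ 0.0106 -0.0004 -0.0003] [ 0.0002 -0.0003  0.0014]
```

```bash
python3 -m pendant '0.004 0 0 0 0 0;0.008 0 0 0 0 0' 1;python3 go.py 520.1 163.7 115.7 101.7
```

```text
clock: 8.78
position: [520.0, 163.8, 116.4]
ee_rot: [[0.002, -0.979, -0.203], [0.0, -0.203, 0.979], [-1.0, -0.002, -0.0]]
force: [-0.0, -0.2, -0.3]
width: 11.7
t 8.78 pos [520.  163.8 116.4] yaw 101.71 F [-0.  -0.2 -0.3] w 11.7 q6 -1.6
FULL [ 0.0025 -0.0002 -0.0003] [ 0.0002 -0.0003  0.0015]
```

```bash
python3 -m pendant '0.003 0 0 0 0 0;0.006 0 0 0 0 0' 1;python3 go.py 520.1 163.7 113 101.7
```

```text
clock: 9.02
position: [520.1, 164.1, 114.7]
ee_rot: [[0.003, -0.979, -0.203], [0.001, -0.203, 0.979], [-1.0, -0.003, 0.0]]
force: [-0.6, 1.9, 1.2]
width: 11.9
t 9.03 pos [520.1 164.1 114.7] yaw 101.7 F [-0.6  1.9  1.2] w 11.9 q6 -1.6
FULL [ 0.0056  0.0003 -0.0012] [-0.      0.0001  0.0017]
```

```bash
python3 -m pendant '0.002 0 0 0 0 0;0.005 0 0 0 0 0' 1;python3 go.py 520.1 163.7 113 101.7
```

```text
clock: 9.28
position: [520.2, 164.4, 113.3]
ee_rot: [[0.003, -0.979, -0.203], [0.001, -0.203, 0.979], [-1.0, -0.003, 0.001]]
force: [-0.8, 2.7, 2.1]
width: 12.3
t 9.28 pos [520.2 164.4 113.3] yaw 101.69 F [-0.8  2.7  2.1] w 12.3 q6 -1.6
FULL [ 0.0011  0.0008 -0.0023] [-0.0001  0.0004  0.0019]
```

Chamfer contact: the slot pushes the key toward +y. Following it.

```bash
python3 -m pendant '0 0 0.002 0 0 0;0.003 0 0.003 0 0 0' 1;python3 go.py 520.1 163.7 113 101.7
```

```text
clock: 9.52
position: [520.0, 165.1, 112.3]
ee_rot: [[0.003, -0.979, -0.203], [0.001, -0.203, 0.979], [-1.0, -0.003, 0.0]]
force: [-0.5, -0.7, -0.3]
width: 12.1
t 9.53 pos [520.  165.1 112.3] yaw 101.7 F [-0.5 -0.7 -0.3] w 12.1 q6 -1.59
FULL [-0.0023  0.0006 -0.0046] [0.     0.0001 0.0018]
```

```bash
python3 -m pendant '0.003 0 0.001 0 0 0;0.005 0 0.001 0 0 0' 1;python3 go.py 520.1 163.7 113 101.7
```

```text
clock: 9.78
position: [519.9, 165.3, 110.6]
ee_rot: [[0.003, -0.979, -0.203], [0.001, -0.203, 0.979], [-1.0, -0.003, 0.0]]
force: [0.2, 0.0, -1.0]
width: 11.9
t 9.78 pos [519.9 165.3 110.6] yaw 101.7 F [ 0.2  0.  -1. ] w 11.9 q6 -1.59
FULL [-0.0079  0.0002 -0.0053] [0.     0.     0.0016]
```

```bash
python3 -m pendant '0.005 0 0 0 0 0;0.01 0 0 0 0 0;0.014 0 0 0 0 0' 1;python3 go.py 520.1 163.7 92 101.7
```

```text
clock: 10.15
position: [519.8, 165.3, 106.3]
ee_rot: [[0.002, -0.979, -0.203], [0.001, -0.203, 0.979], [-1.0, -0.002, 0.0]]
force: [-0.5, 0.7, -0.6]
width: 12.2
t 10.15 pos [519.8 165.3 106.3] yaw 101.7 F [-0.5  0.7 -0.6] w 12.2 q6 -1.59
FULL [ 0.0476  0.0002 -0.0053] [0.     0.     0.0016]
```

```bash
python3 -m pendant '0.005 0 0 0 0 0;0.01 0 0 0 0 0;0.014 0 0 0 0 0' 1;python3 go.py 520.1 163.7 92 101.7
```

```text
clock: 10.52
position: [519.8, 165.3, 102.0]
ee_rot: [[0.002, -0.979, -0.203], [0.001, -0.203, 0.979], [-1.0, -0.002, 0.0]]
force: [-0.2, -0.3, -0.8]
width: 11.8
t 10.53 pos [519.8 165.3 102. ] yaw 101.7 F [-0.2 -0.3 -0.8] w 11.8 q6 -1.59
FULL [ 0.0332  0.0001 -0.0053] [0.     0.     0.0015]
```

```bash
python3 -m pendant '0.005 0 0 0 0 0;0.01 0 0 0 0 0;0.014 0 0 0 0 0' 1;python3 go.py 520.1 163.7 92 101.7
```

```text
clock: 10.9
position: [519.8, 165.2, 97.7]
ee_rot: [[0.002, -0.979, -0.203], [0.001, -0.203, 0.979], [-1.0, -0.002, 0.0]]
force: [0.7, -0.5, -1.3]
width: 12.0
t 10.9 pos [519.8 165.2  97.7] yaw 101.7 F [ 0.7 -0.5 -1.3] w 12.0 q6 -1.59
FULL [ 0.0188  0.0001 -0.0052] [0.     0.     0.0015]
```

```bash
python3 -m pendant '0.005 0 0 0 0 0;0.01 0 0 0 0 0;0.012 0 0 0 0 0' 1;python3 go.py 520.1 163.7 92 101.7
```

```text
clock: 11.28
position: [519.7, 165.2, 93.9]
ee_rot: [[0.002, -0.979, -0.203], [0.0, -0.203, 0.979], [-1.0, -0.002, 0.0]]
force: [-0.0, -0.5, -0.8]
width: 11.8
t 11.28 pos [519.7 165.2  93.9] yaw 101.7 F [-0.  -0.5 -0.8] w 11.8 q6 -1.59
FULL [ 0.0065 -0.0002 -0.0052] [0.     0.     0.0014]
```

```bash
python3 -m pendant '0.003 0 0 0 0 0;0.005 0 0 0 0 0' 1;python3 go.py 520.1 163.7 92 101.7
```

```text
clock: 11.52
position: [519.7, 165.2, 92.4]
ee_rot: [[0.002, -0.979, -0.203], [0.0, -0.203, 0.979], [-1.0, -0.002, 0.0]]
force: [0.4, 0.4, -0.8]
width: 11.6
t 11.53 pos [519.7 165.2  92.4] yaw 101.7 F [ 0.4  0.4 -0.8] w 11.6 q6 -1.59
FULL [ 0.0013 -0.0001 -0.0052] [0.     0.     0.0014]
```

```bash
python3 -m pendant '0.002 0 0 0 0 0;0.003 0 0 0 0 0' 1;python3 go.py 520.1 163.7 92 101.7
```

```text
clock: 11.78
position: [519.8, 165.2, 91.6]
ee_rot: [[0.002, -0.979, -0.203], [0.001, -0.203, 0.979], [-1.0, -0.002, 0.0]]
force: [-0.8, -0.1, 1.9]
width: 12.0
t 11.78 pos [519.8 165.2  91.6] yaw 101.7 F [-0.8 -0.1  1.9] w 12.0 q6 -1.59
FULL [-0.0014  0.     -0.0053] [0.     0.     0.0014]
```

```bash
python3 -m pendant '0.002 0 0 0 0 0;0.003 0 0 0 0 0' 1;python3 go.py 520.1 163.7 92 101.7
```

```text
clock: 12.02
position: [519.8, 165.3, 91.4]
ee_rot: [[0.002, -0.979, -0.203], [0.001, -0.203, 0.979], [-1.0, -0.002, 0.0]]
force: [-2.3, -0.9, 8.5]
width: 12.0
t 12.03 pos [519.8 165.3  91.4] yaw 101.71 F [-2.3 -0.9  8.5] w 12.0 q6 -1.59
FULL [-0.002   0.0001 -0.0054] [0.0001 0.     0.0016]
```

Seated on the collar (8.5 N). Easing off and turning clockwise in stages.

```bash
python3 -m pendant '-0.0005 0 0 0 0 0;-0.0005 0 0 0.05 0 0;-0.0005 0 0 0.1 0 0;-0.0005 0 0 0.15 0 0' 1;python3 go.py 519.8 165.3 91.6 21.7; python3 -c "
from station import arm;print(arm.get_obs()['ft_torque'])"
```

```text
clock: 12.52
position: [520.1, 165.6, 91.6]
ee_rot: [[0.003, -0.999, 0.034], [0.001, 0.034, 0.999], [-1.0, -0.003, 0.001]]
force: [-0.3, -0.0, 0.5]
width: 12.2
t 12.53 pos [520.1 165.6  91.6] yaw 88.06 F [-0.3 -0.   0.5] w 12.2 q6 -1.36
FULL [ 0.0001  0.0009 -0.0009] [0.7373 0.0017 0.0013]
[ 0.1898183  -0.14783458  0.0489669 ]
```

```bash
python3 -m pendant '0 0 0 0.05 0 0;0 0 0 0.1 0 0;0 0 0 0.15 0 0;0 0 0 0.2 0 0;0 0 0 0.25 0 0' 1;python3 go.py 519.8 165.3 91.6 21.7; python3 -c "
from station import arm;print(arm.get_obs()['ft_torque'])"
```

```text
clock: 13.15
position: [519.9, 165.3, 91.5]
ee_rot: [[0.003, -0.909, 0.416], [0.0, 0.416, 0.909], [-1.0, -0.002, 0.002]]
force: [-0.7, -1.2, 1.3]
width: 11.8
t 13.15 pos [519.9 165.3  91.5] yaw 65.42 F [-0.7 -1.2  1.3] w 11.8 q6 -0.96
FULL [-0.0002  0.0004 -0.0001] [0.4858 0.0015 0.001 ]
[-0.23348157 -0.00550126  0.05155717]
```

```bash
python3 -m pendant '0 0 0 0.05 0 0;0 0 0 0.1 0 0;0 0 0 0.15 0 0;0 0 0 0.2 0 0;0 0 0 0.25 0 0' 1;python3 go.py 519.8 165.3 91.6 21.7; python3 -c "
from station import arm;print(arm.get_obs()['ft_torque'])"
```

```text
clock: 13.78
position: [519.8, 165.0, 91.6]
ee_rot: [[0.002, -0.679, 0.734], [-0.0, 0.734, 0.679], [-1.0, -0.002, 0.002]]
force: [-0.1, -0.9, 2.0]
width: 12.4
t 13.78 pos [519.8 165.   91.6] yaw 42.8 F [-0.1 -0.9  2. ] w 12.4 q6 -0.57
FULL [-0.0001  0.0006  0.0008] [0.2344 0.0012 0.0008]
[-0.20972342  0.09868632  0.03756758]
```

```bash
python3 -m pendant '0 0 0.0005 0.05 0 0;0 0 0.0005 0.1 0 0;0 0 0.0005 0.15 0 0;0 0 0.0005 0.19 0 0;0 0 0.0005 0.19 0 0' 1;python3 go.py 519.8 165.3 91.6 21.7; python3 -c "
from station import arm;print(arm.get_obs()['ft_torque'])"
```

```text
clock: 14.4
position: [519.5, 164.9, 91.5]
ee_rot: [[0.002, -0.434, 0.901], [-0.0, 0.901, 0.434], [-1.0, -0.001, 0.001]]
force: [-0.2, -2.0, 2.1]
width: 11.5
t 14.4 pos [519.5 164.9  91.5] yaw 25.74 F [-0.2 -2.   2.1] w 11.5 q6 -0.27
FULL [-0.0002  0.0009  0.0014] [0.0449 0.0009 0.0007]
[-0.27128446  0.13863409  0.0270327 ]
```

```bash
python3 -m pendant '0 0 0 0.02 0 0;0 0 0 0.035 0 0;0 0 0 0.035 0 0' 1;python3 go.py 519.8 165.3 91.6 21.7; python3 -c "
from station import arm;print(arm.get_obs()['ft_torque'])"
```

```text
clock: 14.78
position: [519.5, 164.9, 91.5]
ee_rot: [[0.002, -0.384, 0.923], [-0.001, 0.923, 0.384], [-1.0, -0.001, 0.001]]
force: [-0.9, -1.4, 2.1]
width: 11.8
t 14.78 pos [519.5 164.9  91.5] yaw 22.58 F [-0.9 -1.4  2.1] w 11.8 q6 -0.21
FULL [-0.0002  0.0009  0.0016] [0.0098 0.0008 0.0007]
[-0.19714343  0.12506069  0.05009537]
```

```bash
python3 -m pendant '0 0 0 0.01 0 0;0 0 0 0.015 0 0;0 0 0 0.015 0 0' 1;python3 go.py 519.8 165.3 91.6 21.7; python3 -c "
from station import arm;print(arm.get_obs()['ft_torque'])"
```

```text
clock: 15.15
position: [519.4, 164.8, 91.5]
ee_rot: [[0.001, -0.362, 0.932], [-0.001, 0.932, 0.362], [-1.0, -0.001, 0.001]]
force: [-1.1, -1.4, 1.8]
width: 11.9
t 15.15 pos [519.4 164.8  91.5] yaw 21.23 F [-1.1 -1.4  1.8] w 11.9 q6 -0.19
FULL [-0.0003  0.001   0.0017] [-0.0052  0.0008  0.0007]
[-0.20376696  0.1470464   0.04543013]
```

```bash
python3 -m pendant '0 0 0 0.01 0 0;0 0 0 0.02 0 0;0 0 0 0.02 0 0' 1;python3 go.py 519.8 165.3 91.6 21.7; python3 -c "
from station import arm;print(arm.get_obs()['ft_torque'])"
```

```text
clock: 15.52
position: [519.4, 164.8, 91.6]
ee_rot: [[0.002, -0.332, 0.943], [-0.001, 0.943, 0.332], [-1.0, -0.001, 0.001]]
force: [-0.8, -2.0, 3.5]
width: 11.8
t 15.53 pos [519.4 164.8  91.6] yaw 19.42 F [-0.8 -2.   3.5] w 11.8 q6 -0.16
FULL [-0.0002  0.0011  0.0017] [-0.0253  0.0008  0.0007]
[-0.27012276  0.12104391  0.1227428 ]
```

The torque rose to 0.12 N m at 82° of turn, so that is the stop. Returning home.

```bash
python3 -m pendant '0 0 0 -0.05 0 0;0 0 0 -0.1 0 0;0 0 0 -0.15 0 0;0 0 0 -0.2 0 0;0 0 0 -0.25 0 0' 1;python3 go.py 519.8 165.3 91.6 101.7; python3 -c "
from station import arm;print(arm.get_obs()['ft_torque'])"
```

```text
clock: 16.15
position: [519.8, 165.0, 91.6]
ee_rot: [[0.002, -0.67, 0.743], [-0.0, 0.743, 0.67], [-1.0, -0.002, 0.002]]
force: [-0.7, -0.0, 1.2]
width: 11.8
t 16.15 pos [519.8 165.   91.6] yaw 42.05 F [-0.7 -0.   1.2] w 11.8 q6 -0.55
FULL [-0.0001  0.0009  0.0007] [-6.628e-01  3.000e-04  1.500e-03]
[-0.08461159 -0.06675158 -0.10496215]
```

```bash
python3 -m pendant '0 0 0 -0.05 0 0;0 0 0 -0.1 0 0;0 0 0 -0.15 0 0;0 0 0 -0.2 0 0;0 0 0 -0.25 0 0' 1;python3 go.py 519.8 165.3 91.6 101.7; python3 -c "
from station import arm;print(arm.get_obs()['ft_torque'])"
```

```text
clock: 16.77
position: [520.1, 165.2, 91.5]
ee_rot: [[0.003, -0.904, 0.428], [0.0, 0.428, 0.904], [-1.0, -0.002, 0.001]]
force: [-0.5, 1.0, 1.5]
width: 11.9
t 16.77 pos [520.1 165.2  91.5] yaw 64.67 F [-0.5  1.   1.5] w 11.9 q6 -0.95
FULL [-0.0002  0.0011 -0.0002] [-4.114e-01  4.000e-04  1.800e-03]
[-0.02024386  0.02975218 -0.06035182]
```

```bash
python3 -m pendant '0 0 0 -0.05 0 0;0 0 0 -0.1 0 0;0 0 0 -0.15 0 0;0 0 0 -0.2 0 0;0 0 0 -0.25 0 0' 1;python3 go.py 519.8 165.3 91.6 101.7; python3 -c "
from station import arm;print(arm.get_obs()['ft_torque'])"
```

```text
clock: 17.4
position: [520.2, 165.6, 91.5]
ee_rot: [[0.003, -0.999, 0.047], [0.001, 0.047, 0.999], [-1.0, -0.003, 0.001]]
force: [-1.3, -0.2, 1.7]
width: 11.6
t 17.4 pos [520.2 165.6  91.5] yaw 87.29 F [-1.3 -0.2  1.7] w 11.6 q6 -1.34
FULL [-0.0002  0.0014 -0.0011] [-0.1601  0.0005  0.002 ]
[ 0.14993576  0.02617056 -0.10328729]
```

```bash
python3 -m pendant '0 0 0 -0.05 0 0;0 0 0 -0.1 0 0;0 0 0 -0.15 0 0;0 0 0 -0.16 0 0;0 0 0 -0.16 0 0' 1;python3 go.py 519.8 165.3 91.6 101.7; python3 -c "
from station import arm;print(arm.get_obs()['ft_torque'])"
```

```text
clock: 18.02
position: [520.2, 165.8, 91.5]
ee_rot: [[0.003, -0.98, -0.201], [0.001, -0.201, 0.98], [-1.0, -0.003, 0.001]]
force: [-0.9, 0.4, 1.7]
width: 11.9
t 18.02 pos [520.2 165.8  91.5] yaw 101.61 F [-0.9  0.4  1.7] w 11.9 q6 -1.59
FULL [-0.0003  0.0018 -0.0015] [-0.001   0.0005  0.002 ]
[ 0.26843713  0.118041   -0.07113422]
```

```bash
python3 -m pendant '0 0 0 -0.02 0 0;0 0 0 -0.03 0 0;0 0 0 -0.03 0 0' 1;python3 go.py 519.8 165.3 91.6 101.7; python3 -c "
from station import arm;print(arm.get_obs()['ft_torque'])"
```

```text
clock: 18.4
position: [520.2, 165.9, 91.5]
ee_rot: [[0.003, -0.969, -0.247], [0.002, -0.247, 0.969], [-1.0, -0.003, 0.001]]
force: [-1.2, 1.4, 1.1]
width: 11.8
t 18.4 pos [520.2 165.9  91.5] yaw 104.31 F [-1.2  1.4  1.1] w 11.8 q6 -1.64
FULL [-0.0002  0.0018 -0.0016] [0.029  0.0006 0.0021]
[ 0.27148777  0.14460261 -0.02602573]
```

```bash
python3 -m pendant '0 0 0 -0.015 0 0;0 0 0 -0.02 0 0;0 0 0 -0.02 0 0' 1;python3 go.py 519.8 165.3 91.6 101.7; python3 -c "
from station import arm;print(arm.get_obs()['ft_torque'])"
```

```text
clock: 18.77
position: [520.2, 165.9, 91.5]
ee_rot: [[0.003, -0.961, -0.278], [0.002, -0.278, 0.961], [-1.0, -0.003, 0.001]]
force: [-0.2, 0.5, 2.3]
width: 12.0
t 18.77 pos [520.2 165.9  91.5] yaw 106.12 F [-0.2  0.5  2.3] w 12.0 q6 -1.67
FULL [-0.0002  0.002  -0.0017] [0.0491 0.0006 0.0021]
[ 0.26324302  0.16041706 -0.02009957]
```

```bash
python3 -m pendant '0 0 0 -0.015 0 0;0 0 0 -0.02 0 0;0 0 0 -0.02 0 0' 1;python3 go.py 519.8 165.3 91.6 101.7; python3 -c "
from station import arm;print(arm.get_obs()['ft_torque'])"
```

```text
clock: 19.15
position: [520.2, 166.0, 91.6]
ee_rot: [[0.003, -0.952, -0.308], [0.002, -0.308, 0.952], [-1.0, -0.003, 0.001]]
force: [-1.1, 1.1, 2.1]
width: 11.7
t 19.15 pos [520.2 166.   91.6] yaw 107.92 F [-1.1  1.1  2.1] w 11.7 q6 -1.7
FULL [-0.0002  0.0021 -0.0017] [0.0691 0.0006 0.0022]
[ 0.23919223  0.10958882 -0.07555436]
```

```bash
python3 -m pendant '0 0 0 -0.015 0 0;0 0 0 -0.02 0 0;0 0 0 -0.02 0 0' 1;python3 go.py 519.8 165.3 91.6 101.7; python3 -c "
from station import arm;print(arm.get_obs()['ft_torque'])"
```

```text
clock: 19.52
position: [520.2, 166.0, 91.5]
ee_rot: [[0.003, -0.941, -0.337], [0.002, -0.337, 0.941], [-1.0, -0.003, 0.001]]
force: [-1.1, 1.3, 1.4]
width: 11.9
t 19.52 pos [520.2 166.   91.5] yaw 109.72 F [-1.1  1.3  1.4] w 11.9 q6 -1.73
FULL [-0.0002  0.002  -0.0017] [0.0891 0.0006 0.0021]
[ 0.28399319  0.15076765 -0.18879614]
```

The home stop shows −0.19 N m at 109.7°. Centring the bit to about 102° and drawing out.

```bash
python3 -m pendant '0 0 0 0.04 0 0;0 0.0015 -0.0015 0.086 0 0;0 0.0015 -0.0015 0.086 0 0' 1;python3 go.py 519.8 165.3 91.6 101.9; python3 -c "
from station import arm;print(arm.get_obs()['ft_torque'])"
```

```text
clock: 19.9
position: [520.5, 165.2, 91.6]
ee_rot: [[0.004, -0.978, -0.208], [0.001, -0.208, 0.978], [-1.0, -0.004, 0.001]]
force: [0.5, 0.6, 0.6]
width: 11.8
t 19.9 pos [520.5 165.2  91.6] yaw 102.03 F [0.5 0.6 0.6] w 11.8 q6 -1.6
FULL [-0.0001  0.0022  0.0007] [0.0014 0.0004 0.0027]
[ 0.00877087 -0.19617512  0.00738418]
```

```bash
python3 -m pendant '-0.003 0 0 0 0 0;-0.008 0 0 0 0 0;-0.012 0 0 0 0 0' 1;python3 go.py 519.8 165.3 91.6 101.9; python3 -c "
from station import arm;print(arm.get_obs()['ft_torque'])"
```

```text
clock: 20.27
position: [520.5, 165.2, 95.2]
ee_rot: [[0.004, -0.978, -0.209], [0.001, -0.209, 0.978], [-1.0, -0.004, 0.0]]
force: [-0.1, 0.3, 0.5]
width: 11.6
t 20.27 pos [520.5 165.2  95.2] yaw 102.05 F [-0.1  0.3  0.5] w 11.6 q6 -1.6
FULL [0.0121 0.0022 0.0009] [0.0017 0.0003 0.0026]
[ 0.09692722 -0.14519271  0.00379847]
```

```bash
python3 -m pendant '-0.008 0 0 0 0 0;-0.016 0 0 0 0 0;-0.024 0 0 0 0 0;-0.032 0 0 0 0 0' 1;python3 go.py 519.8 165.3 91.6 101.9
```

```text
clock: 20.78
position: [520.4, 165.2, 105.0]
ee_rot: [[0.004, -0.978, -0.209], [0.001, -0.209, 0.978], [-1.0, -0.004, 0.0]]
force: [-0.4, -0.1, -0.9]
width: 11.7
t 20.77 pos [520.4 165.2 105. ] yaw 102.06 F [-0.4 -0.1 -0.9] w 11.7 q6 -1.6
FULL [0.0447 0.0022 0.0009] [0.0017 0.0003 0.0026]
```

```bash
python3 -m pendant '-0.015 0 0 0 0 0;-0.03 0 0 0 0 0;-0.05 0 0 0 0 0;-0.08 0 0 0 0 0;-0.14 0 0 0 0 0' 1;python3 go.py 508 -182.5 150 73
```

```text
clock: 21.4
position: [519.8, 165.0, 147.3]
ee_rot: [[0.003, -0.978, -0.209], [0.001, -0.209, 0.978], [-1.0, -0.003, 0.001]]
force: [-0.1, 0.2, 0.2]
width: 11.6
t 21.4 pos [519.8 165.  147.3] yaw 102.05 F [-0.1  0.2  0.2] w 11.6 q6 -1.6
FULL [-0.0104  0.2803 -1.1246] [0.3228 0.0008 0.0018]
```

```bash
python3 - <<'E'
from h import *
p,d=vision.snapshot("side");print(proj("side",[[519.8,165,147],[519.8,165,111]]).round(0))
cv2.imwrite("pics/s5.png",cv2.resize(p[120:220,245:375,::-1],None,fx=6,fy=6,interpolation=cv2.INTER_CUBIC))
E
```

```text
[[311. 171.]
 [310. 181.]]
```

View pics/s5.png

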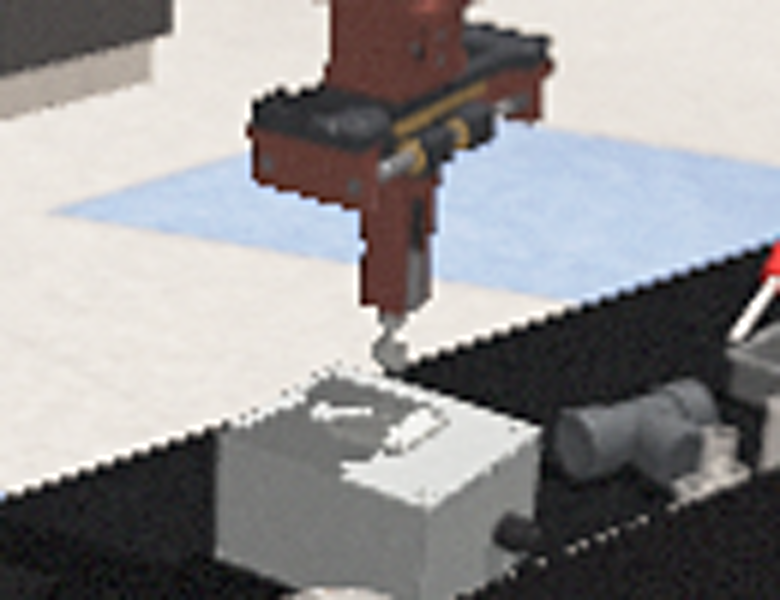

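```bash
python3 -m pendant '0 0.03 -0.12 0.05 0 0;-0.006 0.08 -0.28 0.11 0 0;-0.01 0.12 -0.45 0.16 0 0;-0.01 0.15 -0.62 0.21 0 0; -0.01 0.19 -0.75 0.25 0 0' 1;python3 go.py 507.6 -181.5 150 73
```

```text
clock: 22.08
position: [513.2, -68.7, 152.8]
ee_rot: [[0.008, -0.983, 0.184], [0.001, 0.184, 0.983], [-1.0, -0.008, 0.003]]
force: [-0.5, 0.2, -0.8]
width: 11.9
t 22.07 pos [513.2 -68.7 152.8] yaw 79.39 F [-0.5  0.2 -0.8] w 11.9 q6 -1.66
FULL [ 0.0086 -0.0507 -0.3729] [0.071  0.0021 0.005 ]
```

The key hangs upright under the fingers, with the bit at about (310,178) full-frame. Carrying on to the stand.

```bash
python3 -m pendant '0.003 -0.02 -0.15 0.03 0.001 0.002;0.006 -0.04 -0.28 0.06 0.002 0.004;0.008 -0.05 -0.36 0.071 0.002 0.005;0.008 -0.05 -0.373 0.071 0.002 0.005;0.008 -0.05 -0.373 0.071 0.002 0.005' 1;python3 -m pendant '0 0 0 0 0 0' 1;python3 go.py 507.6 -181.5 80 73
python3 - <<'E'
from h import *
p,d=vision.snapshot("side");cv2.imwrite("pics/s6.png",cv2.resize(p[150:250,150:280,::-1],None,fx=6,fy=6,interpolation=cv2.INTER_CUBIC))
E
```

```text
clock: 22.7
position: [507.2, -180.9, 150.2]
ee_rot: [[-0.0, -0.956, 0.292], [0.001, 0.292, 0.956], [-1.0, 0.0, 0.001]]
force: [0.8, 0.3, -0.3]
width: 12.1
clock: 22.82
position: [507.1, -179.7, 150.2]
ee_rot: [[-0.0, -0.957, 0.291], [0.001, 0.291, 0.957], [-1.0, 0.001, 0.001]]
force: [0.6, 0.3, -0.6]
width: 12.1
t 22.82 pos [ 507.1 -179.7  150.2] yaw 73.06 F [ 0.6  0.3 -0.6] w 12.1 q6 -1.75
FULL [ 0.2339 -0.0035 -0.0053] [ 0.0007  0.0006 -0.0005]
```

View pics/s6.png

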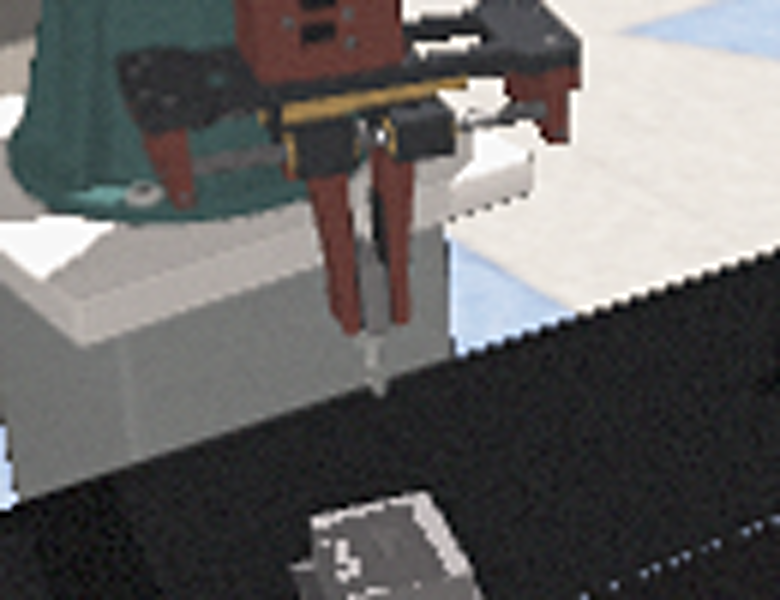

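```bash
python3 -m pendant '0.06 -0.0035 -0.005 0.0007 0 0;0.13 -0.0035 -0.005 0.0007 0 0;0.2 -0.0035 -0.005 0.0007 0 0;0.23 -0.0035 -0.005 0.0007 0 0;0.23 -0.0035 -0.005 0.0007 0 0' 1;python3 -m pendant '0 0 0 0 0 0' 1;python3 go.py 507.6 -181.5 70 73
```

```text
clock: 23.5
position: [507.4, -180.7, 80.9]
ee_rot: [[-0.001, -0.957, 0.292], [0.002, 0.292, 0.957], [-1.0, 0.002, 0.001]]
force: [-0.4, -0.8, -0.9]
width: 12.1
clock: 23.62
position: [508.0, -180.8, 81.6]
ee_rot: [[-0.0, -0.957, 0.291], [0.001, 0.291, 0.957], [-1.0, 0.001, 0.001]]
force: [-0.2, 0.9, 0.2]
width: 12.1
t 23.62 pos [ 508.  -180.8   81.6] yaw 73.07 F [-0.2  0.9  0.2] w 12.1 q6 -1.75
FULL [ 0.0386  0.0006 -0.0026] [ 0.0007  0.0006 -0.0004]
```

```bash
python3 -m pendant '0.01 0.0006 -0.003 0 0 0;0.02 0.0006 -0.003 0 0 0;0.03 0.0006 -0.003 0 0 0;0.03 0.0006 -0.003 0 0 0' 1;python3 go.py 507.6 -181.5 68 73
```

```text
clock: 24.12
position: [507.3, -181.6, 72.3]
ee_rot: [[-0.001, -0.957, 0.291], [0.001, 0.291, 0.957], [-1.0, 0.001, 0.001]]
force: [-0.3, 0.5, -0.8]
width: 11.8
t 24.12 pos [ 507.3 -181.6   72.3] yaw 73.06 F [-0.3  0.5 -0.8] w 11.8 q6 -1.75
FULL [ 0.0142 -0.0009  0.0005] [ 0.0007  0.0007 -0.0008]
```

```bash
python3 -m pendant '0.005 0 0 0 0 0;0.01 0 0 0 0 0' 1;python3 go.py 507.6 -181.5 68 73
```

```text
clock: 24.38
position: [507.3, -181.5, 69.2]
ee_rot: [[-0.001, -0.957, 0.291], [0.001, 0.291, 0.957], [-1.0, 0.001, 0.001]]
force: [0.2, 0.0, -0.4]
width: 11.5
t 24.38 pos [ 507.3 -181.5   69.2] yaw 73.06 F [ 0.2  0.  -0.4] w 11.5 q6 -1.75
FULL [ 0.0039 -0.001   0.0004] [ 0.0007  0.0007 -0.0008]
```

```bash
python3 -m pendant '0.005 0 0 0 0 0;0.008 0 0 0 0 0' 1;python3 go.py 507.6 -181.5 68 73
```

```text
clock: 24.62
position: [507.3, -181.5, 66.7]
ee_rot: [[-0.001, -0.957, 0.291], [0.002, 0.291, 0.957], [-1.0, 0.001, 0.001]]
force: [-0.7, 0.8, -0.7]
width: 11.6
t 24.62 pos [ 507.3 -181.5   66.7] yaw 73.06 F [-0.7  0.8 -0.7] w 11.6 q6 -1.75
FULL [-0.0043 -0.001   0.0001] [ 0.0006  0.0008 -0.0008]
```

Entering cleanly. Continuing down.

```bash
python3 -m pendant '0.006 0 0 0 0 0;0.012 0 0 0 0 0;0.018 0 0 0 0 0' 1;python3 go.py 507.6 -181.5 45.7 73
```

```text
clock: 25.0
position: [507.3, -181.3, 61.2]
ee_rot: [[-0.001, -0.957, 0.291], [0.002, 0.291, 0.957], [-1.0, 0.001, 0.001]]
force: [1.0, 1.7, 0.1]
width: 12.2
t 25.0 pos [ 507.3 -181.3   61.2] yaw 73.05 F [1.  1.7 0.1] w 12.2 q6 -1.75
FULL [ 0.0515 -0.0012 -0.0004] [ 0.0006  0.0009 -0.0009]
```

```bash
python3 -m pendant '0.008 0 0 0 0 0;0.016 0 0 0 0 0;0.024 0 0 0 0 0' 1;python3 go.py 507.6 -181.5 45.7 73
```

```text
clock: 25.38
position: [507.3, -181.3, 53.8]
ee_rot: [[-0.001, -0.957, 0.291], [0.002, 0.291, 0.957], [-1.0, 0.001, 0.002]]
force: [-0.6, 0.2, 0.9]
width: 12.1
t 25.38 pos [ 507.3 -181.3   53.8] yaw 73.05 F [-0.6  0.2  0.9] w 12.1 q6 -1.75
FULL [ 0.0269 -0.0013 -0.0005] [ 0.0006  0.001  -0.0009]
```

```bash
python3 -m pendant '0.008 0 0 0 0 0;0.016 0 0 0 0 0' 1;python3 go.py 507.6 -181.5 45.7 73
```

```text
clock: 25.62
position: [507.3, -181.3, 48.8]
ee_rot: [[-0.001, -0.957, 0.291], [0.002, 0.291, 0.957], [-1.0, 0.001, 0.001]]
force: [-1.1, 0.6, 0.4]
width: 12.1
t 25.62 pos [ 507.3 -181.3   48.8] yaw 73.05 F [-1.1  0.6  0.4] w 12.1 q6 -1.75
FULL [ 0.0103 -0.0014 -0.0004] [ 0.0006  0.0009 -0.0009]
```

```bash
python3 -m pendant '0.004 0 0 0 0 0;0.007 0 0 0 0 0' 1;python3 go.py 507.6 -181.5 45.7 73
```

```text
clock: 25.88
position: [507.2, -181.2, 46.6]
ee_rot: [[-0.001, -0.957, 0.291], [0.002, 0.291, 0.957], [-1.0, 0.002, 0.002]]
force: [0.1, 1.3, 0.3]
width: 11.8
t 25.88 pos [ 507.2 -181.2   46.6] yaw 73.05 F [0.1 1.3 0.3] w 11.8 q6 -1.75
FULL [ 0.0029 -0.0015 -0.0005] [ 0.0006  0.001  -0.001 ]
```

```bash
python3 -m pendant '0.002 0 0 0 0 0;0.004 0 0 0 0 0' 1;python3 go.py 507.6 -181.5 45.7 73
```

```text
clock: 26.12
position: [507.3, -181.2, 45.6]
ee_rot: [[-0.001, -0.957, 0.291], [0.002, 0.291, 0.957], [-1.0, 0.001, 0.002]]
force: [-1.4, 0.9, 7.3]
width: 11.8
t 26.12 pos [ 507.3 -181.2   45.6] yaw 73.05 F [-1.4  0.9  7.3] w 11.8 q6 -1.75
FULL [-0.0005 -0.0013 -0.0005] [ 0.0006  0.001  -0.001 ]
```

```bash
python3 -m pendant '0.002 0 0 0 0 0;0.003 0 0 0 0 0' 1;python3 go.py 507.6 -181.5 45.7 73
```

```text
clock: 26.38
position: [507.4, -181.2, 45.5]
ee_rot: [[-0.001, -0.957, 0.291], [0.002, 0.291, 0.957], [-1.0, 0.001, 0.002]]
force: [-2.2, 1.6, 12.5]
width: 11.8
t 26.38 pos [ 507.4 -181.2   45.5] yaw 73.05 F [-2.2  1.6 12.5] w 11.8 q6 -1.75
FULL [-0.0007 -0.0009 -0.0008] [ 0.0006  0.001  -0.0007]
```

Seated: 12 N at z 45.5, the same height as at the pick-up. Easing off and opening.

```bash
python3 -m pendant '0 0 0 0 0 0;0 0 0 0 0 0' 1; python3 -m pendant '0 0 0 0 0 0;0 0 0 0 0 0;0 0 0 0 0 0;0 0 0 0 0 0;0 0 0 0 0 0' 0;python3 -m pendant '0 0 0 0 0 0;0 0 0 0 0 0;0 0 0 0 0 0;0 0 0 0 0 0' 0;python3 go.py 507.6 -181.5 45.7 73
```

```text
clock: 26.62
position: [507.5, -181.3, 45.6]
ee_rot: [[-0.0, -0.957, 0.291], [0.002, 0.291, 0.957], [-1.0, 0.001, 0.001]]
force: [0.9, 1.2, 1.9]
width: 11.7
clock: 27.25
position: [507.5, -181.3, 45.6]
ee_rot: [[-0.0, -0.957, 0.291], [0.002, 0.291, 0.957], [-1.0, 0.001, 0.001]]
force: [-0.8, -0.0, 0.6]
width: 58.1
clock: 27.75
position: [507.5, -181.3, 45.6]
ee_rot: [[-0.0, -0.957, 0.291], [0.002, 0.291, 0.957], [-1.0, 0.001, 0.001]]
force: [0.4, -1.1, 0.1]
width: 87.6
t 27.75 pos [ 507.5 -181.3   45.6] yaw 73.06 F [ 0.4 -1.1  0.1] w 87.6 q6 -1.75
FULL [-0.0005 -0.0005 -0.0005] [ 0.0007  0.0009 -0.0006]
```

```bash
python3 -m pendant '-0.05 0 0 0 0 0;-0.15 0 0 0 0 0;-0.3 0 0 0 0 0;-0.45 0 0 0 0 0;-0.55 0 0 0 0 0' 0;python3 -m pendant '0 0.1 -0.12 0 0 0;0 0.2 -0.28 0 0 0;0 0.2 -0.45 0 0 0;0 0.2 -0.6 0 0 0; 0 0.2 -0.75 0 0 0' 0;python3 -m pendant '0 0.0 -0.1 0 0 0;0 0.0 -0.15 0 0 0;0 0 -0.15 0 0 0' 0
python3 - <<'E'
from h import *
a=[]
for n,(u,v) in(("side",(213,232)),("top",(343,233))):
    p,d=vision.snapshot(n); np.savez(f"pics/{n}9.npz",p=p,d=d); a.append(cv2.resize(p[v-40:v+40,u-35:u+35,::-1],None,fx=5.7,fy=5.7,interpolation=cv2.INTER_CUBIC))
    cv2.imwrite(f"pics/{n}9.png",p[...,::-1])
cv2.imwrite("pics/b9.png",np.hstack(a))
E
```

```text
clock: 28.38
position: [508.3, -181.9, 214.0]
ee_rot: [[0.003, -0.957, 0.291], [-0.0, 0.291, 0.957], [-1.0, -0.003, 0.001]]
force: [0.4, -0.5, 0.1]
width: 87.8
clock: 29.0
position: [384.7, -381.1, 215.0]
ee_rot: [[0.004, -0.957, 0.292], [-0.001, 0.292, 0.957], [-1.0, -0.004, 0.0]]
force: [0.5, 0.1, 1.1]
width: 87.7
clock: 29.38
position: [371.4, -424.4, 215.4]
ee_rot: [[0.004, -0.956, 0.293], [-0.001, 0.293, 0.956], [-1.0, -0.004, 0.0]]
force: [0.4, 0.6, -0.3]
width: 87.3
```

View pics/b9.png

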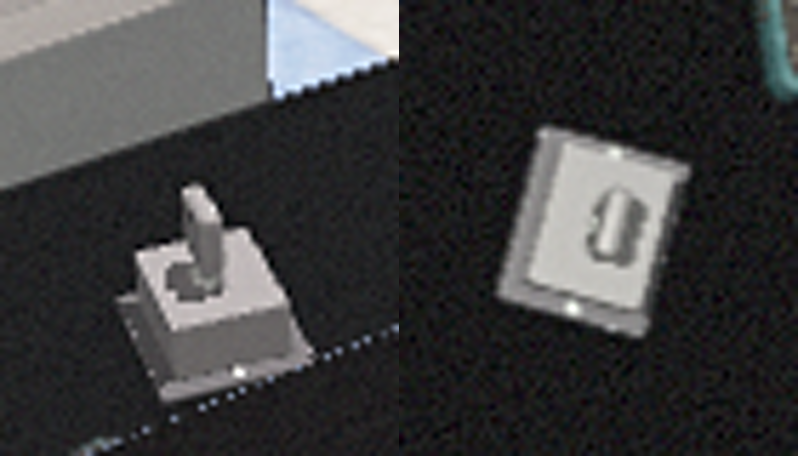

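View pics/top9.png

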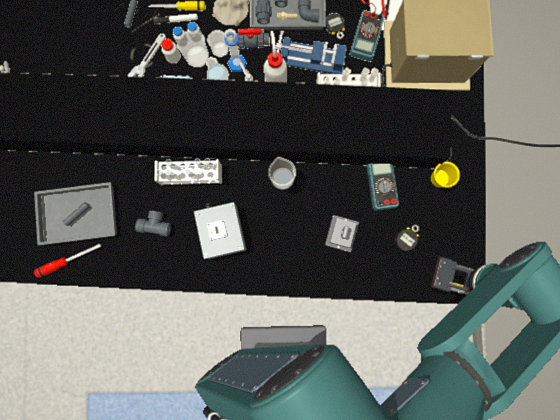

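The key stands upright in the stand at (345,231), and the beaker, tee and stopwatch are where they were. A last numeric check of the key position and the rotor.

```bash
python3 - <<'E'
from h import *
t=np.load("pics/top9.npz");t0=np.load("pics/top0.npz")
for q in(t0,t):
    W=pts("top",q['d']); m=(W[...,2]>67)&(abs(W[...,0]-507)<40)&(abs(W[...,1]+183)<40); v,u=np.nonzero(m)
    print("bow",len(u),plane("top",[[u.mean(),v.mean()]],77).round(1),np.median(W[m][:,2]).round(1))
d=abs(t['p'].astype(int)-t0['p']).max(2)
for n,(u,v) in dict(beaker=(283,173),tee=(152,224),watch=(407,238),slot=(217,230)).items(): print(n,(d[v-14:v+14,u-14:u+14]>60).sum())
o=[cv2.resize(q['p'][217:243,203:233,::-1],None,fx=13,fy=13,interpolation=cv2.INTER_CUBIC) for q in(t0,t)]
cv2.imwrite("pics/slot.png",np.hstack(o))
E
```

```text
bow 58 [[ 507.2 -181.8   77. ]] 76.3
bow 56 [[ 505.9 -182.8   77. ]] 75.7
beaker 0
tee 0
watch 0
slot 0
```

View pics/slot.png

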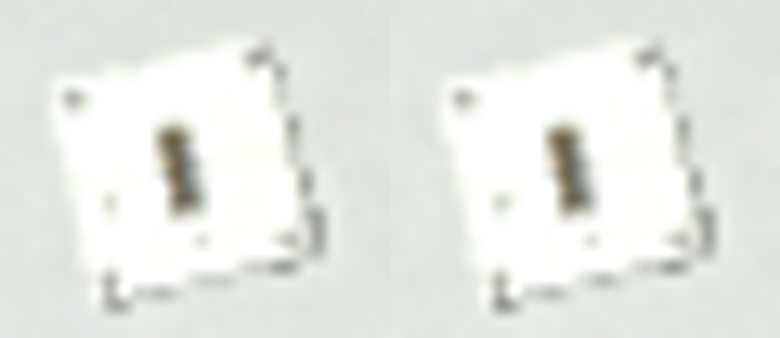

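```bash
python3 -c "
from station import arm;print(arm.close_job())"
```

```text
the job is handed in; nothing more can be done
None
```

I reset the interlock box, put the key back in the stand, and handed the job in at about 29.5 s of the 72 s allowed. The hand-in reports no verdict.

- **Keyhole:** I found the slot by feel, and the camera estimate was about 1.8 mm short along y. The chamfer contact was about 3 N, and the collar seated on the plate at 8.5 N.
- **Turn:** I turned clockwise until the torque rose at the stop, after 82° of tool turn. I then turned back until it rose at the home stop. The tool moved about 90° between the two stops, where about 84° was expected; I put the difference down to give in the grip and arm. The key then came out freely.
- **Stand:** The key seated at the same height as at pick-up, with 12.5 N on the collar, and was released.

**Last checks:**
- The key stands upright, about 1.6 mm from where it started.
- The top view shows no change at the beaker, tee, stopwatch or keyhole, and the brass slot again lies along the box's x.
- The rotor angle was never read directly; it is inferred from the torque at the stops and the picture.
- No check failed.

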